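Seat a fossil bone core in a spring V-rest and hold it pressed

TASK

Set up the drilled bone core for gauging. First stand the brass stop pin upright and fully down in the bore at the end of the V-rest and let go of it; then lay the bone core in the V, its end face touching or nearly touching the pin, and press it gently straight down onto both flanks until the spring carriage has sunk about half of its 12 mm travel (not onto its bottom stop). Finish while still holding it pressed there, steady, and leave the other things on the bench where they are.

Things in the scene. Friction and masses are not known exactly. Their poses are not given: they have to be found in the camera images.
- vrest: The fixed V-rest: dark base plate 160 x 100 x 10 mm (x -68 to 92), a blue spring carriage with a V, and at +x an aluminium socket block 36 x 36 mm, 35 mm high, with the bore. Origin on the bench under the V's middle; x along the V towards the socket; z up. A 6 mm post, 70 high, at x -58, y 44: its green band shows where the carriage's red pointer should end.
- bore (a point): Centre of the mouth of the bore in the socket block, 72 mm from the V-rest's origin along its x axis, 35 mm above the bench. Round, 16 mm wide, chamfered, 25 mm deep (floor 10 mm above the bench).
- v_axis (a point): On the carriage: where the middle of the seated core's axis lies, 68 mm above the bench over the V-rest's origin (carriage up); axes as the V-rest. 90 degree V, rims 48 mm apart, 1 to 2 mm lower than this point. Two cheeks with bright flanks, 24 mm long, lie 28 to 52 mm either side along x; the 56 mm gap between them has room for fingers, its floor is 38 mm below this point.
- carriage (a joint): How far the spring carriage is pressed down, 0 (up, as it starts) to 0.012 m (bottom stop). Preloaded springs: the core's weight alone does not sink it; it starts to move at about 3 to 5 N of push on the core, then takes 1.5 N more per mm (about 13 N half way). Springs back when let go.
- core: The bone core: brown solid cylinder with two paler rings, 36 mm diameter, 130 mm long, 0.18 to 0.34 kg. Origin in its middle, on its axis; x is along its axis (either end may go to the pin). It lies level on the foam nest, axis 50 mm above the bench.
- nest: Dark foam block fixed to the bench, 150 x 80 mm, on which the core lies along its x axis on two piers (38 to 62 mm either side of the middle, 60 mm wide, lips up to 37 mm above the bench); between the piers the foam is only 10 mm high, so the fingers can go 30 mm below the core's axis there. Origin on the bench under its middle.
- pin: The stop pin: brass, shank 14 mm diameter, 105 mm long, with a head 20 mm wide and 14 mm high at its top, 0.1 kg. Origin at the centre of its foot, z up along the pin. It starts upright in one of the two holes of the wooden holder, foot 6 mm above the bench.
- holder: Wooden holder fixed to the bench, 130 x 44 x 26 mm, with two holes 17 mm wide and 20 mm deep, 40 mm either side of its middle along its x axis; one holds the stop pin, the other a scribe. Origin on the bench under its middle.
- scribe: Bystander: scribe with red handle 18 mm wide standing in the other hole of the holder, 125 mm long. Origin at its foot.
- vertebra: Bystander: small brown fossil vertebra, about 80 mm wide, 34 mm high. Origin under its middle.
- glue: Bystander: green glue bottle with red cap, 38 mm wide, 105 mm high. Origin under its middle.
- jar: Bystander: amber jar with black lid, 60 mm wide, 65 mm high. Origin under its middle.
- stub: Bystander: pale stub of core standing on end, 40 mm wide, 38 mm high; not the core to be pressed. Origin under its middle.
- brush: Bystander: brush with wooden handle, 170 mm long, lying flat. Origin under its middle.
There are look-alikes about, which are no part of the job. Leave any blue look-alike of the core alone.

How it is judged:
By the outcome, as a careful person would: the job done as asked, in the order asked, and still so for the second after the job is handed in, while the arm keeps its last pose, push and grip.
It also fails if it takes over 67 s, if anything falls off the work surface, if the arm or the gripper's body presses on something with over 40 N, if the wrist force passes 120 N, or if a joint passes its speed limit or range.

ROBOT

A 7-joint arm with a two-finger parallel gripper is mounted at the origin on the work surface. World frame = base frame: x ahead of the robot, y to its left, z up, the work surface at z = 0. Lengths are in m, angles in rad, forces in N, time in s.
With the tool pointing down it reaches from about 0.4 to 0.875 m from the base axis. Payload 19.3 kg.
Tool frame: the origin (TCP) lies midway between the tips of the shut fingers; the grasp point (between the pads) lies 19 mm behind it (bot.pinch_z is the distance from the TCP to the grasp point, in m); z points along the fingers, y is the direction in which the jaws open and shut (so a half turn about z gives the same grasp; the last joint's range is limited). The gripper opens to 85 mm and grips with 20 to 120 N. Pads are 22 mm wide; open, the fingers measure 114 mm over their backs; the gripper's body (76 mm by 85 mm) begins 54 mm behind the grasp point. The pads swing forward as they close: fully open they stand 13 mm farther back than shut.
Start: joints at [-1.306, 0.521, -0.036, 1.599, 0.021, 1.021, -0.113], TCP at [0.205, 0.59, 0.231] pointing down, gripper open.
Joint ranges: [-2.91, 2.91], [-0.3, 2.13], [-1.5, 1.42], [0.17, 2.43], [-1.26, 4.41], [0.16, 1.93], [-2.52, 2.52]. Speed limits (rad/s): [1.89, 1.89, 2.39, 2.39, 3.01, 3.01, 3.01].

INTERFACE

Orientations are given as [roll, pitch, yaw] about the fixed x, y, z axes, in that order (R = Rz(yaw) Ry(pitch) Rx(roll)).
In Python, from workcell import bot gives the robot as it stands. The module is installed in compiled form; this text tells all that it offers.
- The arm moves only by the tool move_arm, never from a script. Its argument "moves" is text: rows parted by semicolons, each of 4 numbers parted by spaces: the shift along the tool's x, y, z in mm, then the turn about the tool's z in rad. In form: dx dy dz yaw; .... A call has exactly 10 rows; each row is the pose to reach, as a shift and turn from the pose commanded when the call began, along the tool's axes at that moment; what a row does not reach only later rows make up. A row lasts 1/12 s, in which the tool goes at most 41.7 mm and 7.16 degrees, less where a joint would pass 70% of its speed; a pose out of reach is approached as far as the arm can. A call with a gripper value outside its range is refused whole. "grip" is the opening, from 0 (shut) to 1 (fully open), set as the call begins (left out, the last holds). The fingers move at their own pace and stop on an object; "grip_force" is the grip in N (left out, the last holds). Time passes only in rows, so rows that repeat a pose let the fingers close, or fill a call up. It gives the time, the measured TCP pose, the force and the opening at its end, in the units of the state.
- bot.observe(): the state, without advancing time (a new reading comes with each control period).
- bot.grab_frame(name): name is "side" or "top" or "wrist"; returns a dict with "frame" (384x512x3 uint8, red, green, blue), "z_map" (384x512 float32, m along the optical axis (not along the pixel's ray), 0 where there is no reading), "K" (3x3 intrinsics, pixels), "eye" and "attitude" of the camera in the world. Camera axes: x right, y up, looking along -z (the intrinsics and any distortion apply to the point x, -y, -z); pixel columns grow to the right and rows downward; lengths in m; the calibration is good to about 2 mm. A picture is of the moment at which its call begins.
- bot.job_done(): hands the job in, once; it reports no verdict.
Trained networks look in a picture, given as the dict that the camera call returned (one of the last four; its "shot" number tells which), for a name from the list of things; names that differ only in an ending like _2 or _b are one class to them, and where a whole thing is asked for, a point or a joint stands for the part that bears it (a point fixed in the world has none). Each returns a list of dicts, best first, with "conf" (0 to 1); they miss things now and then, are a little off and sometimes report something else, mostly with a low value. They report only what shows in the picture. A call takes as long as a camera call. They do not tell look-alikes from the thing itself.
- bot.search_frame(picture, label): "at" ([column, row] in pixels, amid what is visible of it).
- bot.pinpoint(picture, label): "at" ([column, row] in pixels: a listed point, or the origin of a listed thing).
The state is a dict: "clock": time; "qpos": joint angles; "qd": joint speeds; "joint_efforts": joint torques, N m; "position": TCP position; "tool_rot": TCP orientation; "force": force on the tool from outside, world axes, zero at the start; "moment": the same for the moment, N m; "grip_width": finger opening in m.
Only numpy, scipy, OpenCV 4.12 (cv2) and the standard library are available. Lean on these libraries where they do the work, as an engineer would, in place of code of your own. Each camera call takes 0.05 s, during which the arm holds its last target. There are 200 camera calls.

## Working session

There is one attempt and no reset: what is moved stays moved. The work goes in short steps, Python scripts to look and compute and a tool call to move; the robot and the scene stay as the last step left them, time stands still between calls to the robot, and variables do not carry over. Pictures are saved under pics/ and viewed, about 8 in all and at most 12, crops included, and the job is handed in when it is done.

Besides the shell and the picture viewer there is one more tool, called as name(argument=value, ...) on one line, values as JSON. move_arm: Moves the arm, as the interface text tells. Its arguments: {"type":"object","properties":{"moves":{"type":"string"},"grip":{"type":"number"},"grip_force":{"type":"number"}},"required":["moves"]}

```bash
mkdir -p pics
cat > h.py <<'E'
import numpy as np, cv2
from workcell import bot
from scipy.spatial.transform import Rotation as Ro
def Rm(a):
    a=np.array(a)
    if a.shape==(3,3): return a
    return Ro.from_euler('xyz',a).as_matrix() if a.size==3 else Ro.from_quat(a).as_matrix()
def ray(p,uv):
    K=np.array(p['K']); d=np.array([(uv[0]-K[0,2])/K[0,0],-(uv[1]-K[1,2])/K[1,1],-1.])
    return np.array(p['eye']),Rm(p['attitude'])@d
def at_z(p,uv,z):
    e,d=ray(p,uv); return e+d*(z-e[2])/d[2]
def at_depth(p,uv):
    e,d=ray(p,uv); u,v=int(round(uv[0])),int(round(uv[1])); return e+d*p['z_map'][v,u]
def cloud(p):
    K=np.array(p['K']); z=p['z_map']; v,u=np.indices(z.shape)
    P=np.stack([(u-K[0,2])/K[0,0]*z,-(v-K[1,2])/K[1,1]*z,-z],-1)@Rm(p['attitude']).T+np.array(p['eye'])
    P[z==0]=np.nan; return P
def proj(p,X):
    c=Rm(p['attitude']).T@(np.array(X)-np.array(p['eye'])); K=np.array(p['K'])
    return K[0,0]*c[0]/-c[2]+K[0,2], K[1,1]*-c[1]/-c[2]+K[1,2]
def save(p,n,box=None,s=1):
    f=p['frame'][:,:,::-1]
    if box: f=f[box[1]:box[3],box[0]:box[2]]
    cv2.imwrite('pics/'+n,cv2.resize(f,None,fx=s,fy=s,interpolation=cv2.INTER_CUBIC))
def state():
    o=bot.observe(); r=lambda a:np.round(a,4).tolist()
    print('t',o['clock'],'pos',r(o['position']),'rot',r(o['tool_rot']),'F',np.round(o['force'],2).tolist(),'M',np.round(o['moment'],2).tolist(),'w',o['grip_width'],'q',r(o['qpos'])); return o
E
python3 - <<'E'
from h import *
state(); print(bot.pinch_z)
for n in('top','side'):
    p=bot.grab_frame(n); save(p,n+'0.png',s=1.5)
    print(n,p['eye'],p['attitude'],np.array(p['K']).tolist(),[k for k in p])
    for l in('vrest','bore','v_axis','core','nest','pin','holder','scribe'):
        for d in bot.pinpoint(p,l)[:3]:
            print(l,np.round(d['at'],1),round(d['conf'],2),np.round(at_z(p,d['at'],{'bore':.035,'v_axis':.068,'core':.05,'pin':.006,'scribe':.006}.get(l,0)),4))
E
```

```text
t 0.0 pos [0.2053, 0.59, 0.2307] rot [-3.1405, 0.0001, 2.8068] F [0.68, 0.2, -0.04] M [0.05, -0.03, 0.07] w 0.08535190408301177 q [-1.3062, 0.522, -0.0363, 1.6, 0.0212, 1.0211, -0.1128]
0.0187
top [ 0.34362526 -0.01127824  1.04539816] [ 0.19133142  0.03422279 -1.57426121] [[456.5543025918657, 0.0, 257.0061320207366], [0.0, 456.5543025918657, 187.22355988585895], [0.0, 0.0, 1.0]] ['frame', 'z_map', 'K', 'eye', 'attitude', 'shot']
bore [286.9 165.9] 0.98 [ 0.5882 -0.0455  0.035 ]
v_axis [251.1 155.5] 0.63 [0.6048 0.0344 0.068 ]
core [128.5 215.7] 0.93 [0.4752 0.3074 0.05  ]
core [149.8 297.8] 0.83 [0.298  0.2524 0.05  ]
core [253.4 235.4] 0.71 [0.4299 0.0304 0.05  ]
nest [137.4 219.6] 0.7 [0.4726 0.3021 0.    ]
nest [131.6 214.6] 0.66 [0.4844 0.3163 0.    ]
pin [375.3 229.3] 0.53 [ 0.4457 -0.2435  0.006 ]
holder [373.5 214.7] 0.66 [ 0.4797 -0.2425  0.    ]
holder [255.  167.4] 0.52 [0.5939 0.0284 0.    ]
holder [320.4  92. ] 0.37 [ 0.7795 -0.1305  0.    ]
scribe [366.  198.4] 0.58 [ 0.5166 -0.2261  0.006 ]
side [ 0.08490374 -0.39864994  0.6514219 ] [ 0.81557348  0.01249952 -0.81249608] [[346.49643463970773, 0.0, 253.7151939217909], [0.0, 346.49643463970773, 186.6484138512988], [0.0, 0.0, 1.0]] ['frame', 'z_map', 'K', 'eye', 'attitude', 'shot']
vrest [272.  190.5] 0.98 [0.6043 0.0363 0.    ]
bore [296.2 196.7] 0.73 [ 0.6007 -0.0465  0.035 ]
v_axis [273.2 172.9] 0.75 [0.601  0.0315 0.068 ]
core [170.1 157.3] 0.89 [0.472  0.3004 0.05  ]
core [226.2 223.3] 0.6 [0.4126 0.0085 0.05  ]
core [125.4 200.3] 0.55 [0.2953 0.2435 0.05  ]
nest [175.4 168.2] 0.95 [0.4837 0.3053 0.    ]
holder [174.3 168.4] 0.69 [0.481 0.307 0.   ]
holder [333.2 280.2] 0.65 [ 0.4857 -0.2404  0.    ]
scribe [341.8 268.4] 0.75 [ 0.519  -0.2391  0.006 ]
```

View pics/top0.png

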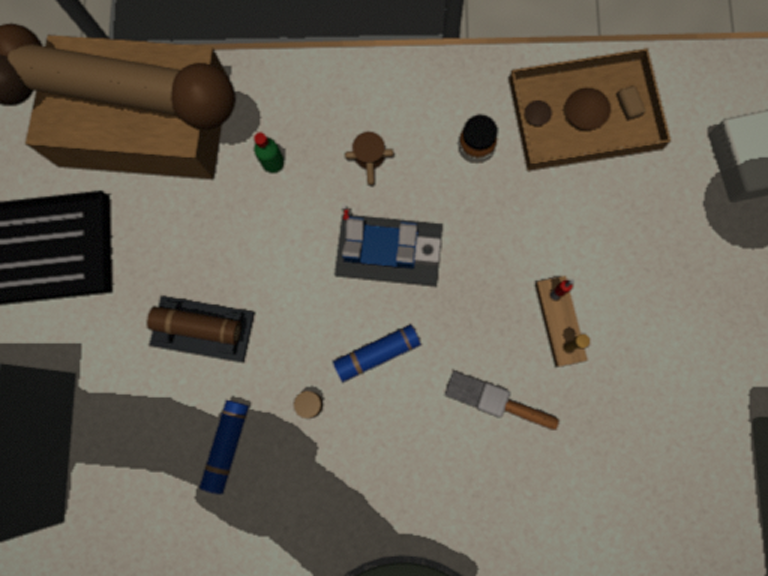

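View pics/side0.png

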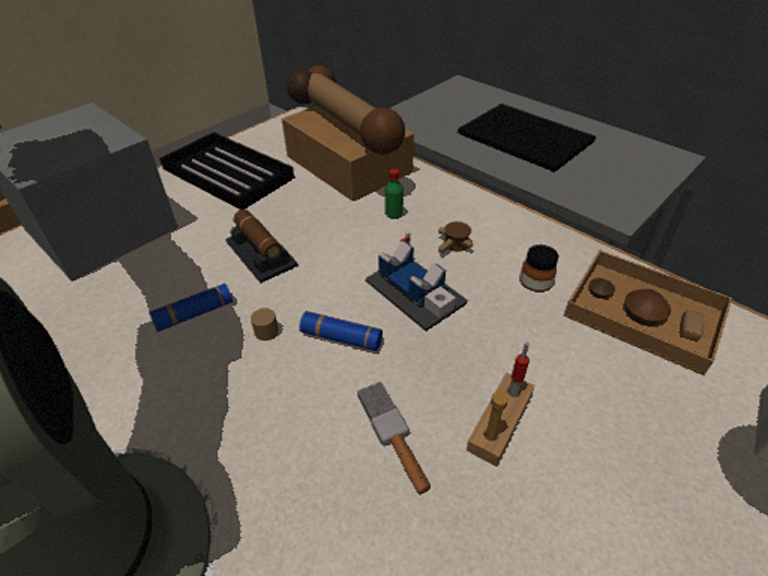

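The top view (raw pixels) shows the brown ringed core on its nest at (130,216). The blue look-alikes are at (250,235) and (149,298), and the pale stub is at (205,269), so the brown one is the core. The brass pin with its yellow head is at (388,227) and the red scribe at (375,192), both in the holder. The V-rest is at (257,165) with its socket bore at (286,166). Next I measure these with depth.

Run:
```python
from h import *
p=bot.grab_frame('top'); P=cloud(p); f=p['frame'].astype(int)
np.set_printoptions(precision=4,suppress=True)
def rep(n,box,zlo,zhi,extra=None):
    u0,v0,u1,v1=box; Q=P[v0:v1,u0:u1].reshape(-1,3); C=f[v0:v1,u0:u1].reshape(-1,3)
    m=(Q[:,2]>zlo)&(Q[:,2]<zhi)
    if extra is not None: m&=extra(C)
    Q=Q[m]
    if len(Q)<5: print(n,len(Q));return
    r=cv2.minAreaRect((Q[:,:2]*1000).astype(np.float32))
    print(n,len(Q),'mean',Q.mean(0),'zmax',np.percentile(Q[:,2],95),'rect',np.round(r[0],1),np.round(r[1],1),round(r[2],1))
    return Q
rep('table',(180,300,220,340),-.02,.02)
rep('pinhead',(372,215,400,240),.09,.15)
rep('scribe',(360,180,390,205),.09,.15)
rep('holder',(350,180,400,245),.018,.034)
rep('core',(90,195,170,245),.055,.09)
rep('nest',(90,190,175,245),.004,.034)
rep('socket',(270,150,300,180),.030,.042)
rep('base',(215,138,300,195),.005,.015)
rep('cheek',(220,140,282,180),.055,.072)
save(p,'crop1.png',(90,130,400,250),2.5)
s=bot.grab_frame('side')
c=np.vstack([p['frame'][190:250,350:410]]) 
a=cv2.resize(p['frame'][130:250,80:310],None,fx=3,fy=3); b=cv2.resize(s['frame'][215:320,290:380],None,fx=2.2,fy=2.2)
h=np.zeros((600,720,3),np.uint8); h[:360,:690]=a; h[365:365+b.shape[0],:b.shape[1]]=b
d=cv2.resize(p['frame'][180:250,350:410],None,fx=3.3,fy=3.3); h[365:365+d.shape[0],250:250+d.shape[1]]=d
cv2.imwrite('pics/crop1.png',h[:,:,::-1])
```

```text
table 1596 mean [0.2488 0.1525 0.0004] zmax 0.0035745581533296322 rect [249.  152.9] [84.  89.3] 0.0
pinhead 88 mean [ 0.4393 -0.2462  0.1096] zmax 0.11330587889685141 rect [ 439.1 -246.6] [18.3 18. ] 0.5
scribe 66 mean [ 0.517  -0.23    0.1057] zmax 0.1319514221611479 rect [ 517.9 -230.5] [17.  14.2] 28.5
holder 1008 mean [ 0.4763 -0.2378  0.0256] zmax 0.02896396471338547 rect [ 478.9 -239.9] [129.9  45.6] 11.2
core 941 mean [0.4717 0.3033 0.0648] zmax 0.069790243080181 rect [472.5 304.3] [132.3  35.3] 79.9
nest 1226 mean [0.4685 0.2986 0.0118] zmax 0.030814579162722344 rect [478.9 313.9] [199.3 124.6] 88.6
socket 243 mean [ 0.5869 -0.0386  0.0347] zmax 0.03855765769073822 rect [588.2 -33.3] [52.3 58.2] 89.4
base 1256 mean [0.5838 0.0147 0.01  ] zmax 0.012956481135979303 rect [597.   25.2] [179.2 130.3] 87.4
cheek 389 mean [0.598  0.0325 0.0618] zmax 0.06695210876667572 rect [601.4  33.3] [111.8  72.4] 83.3
```

View pics/crop1.png

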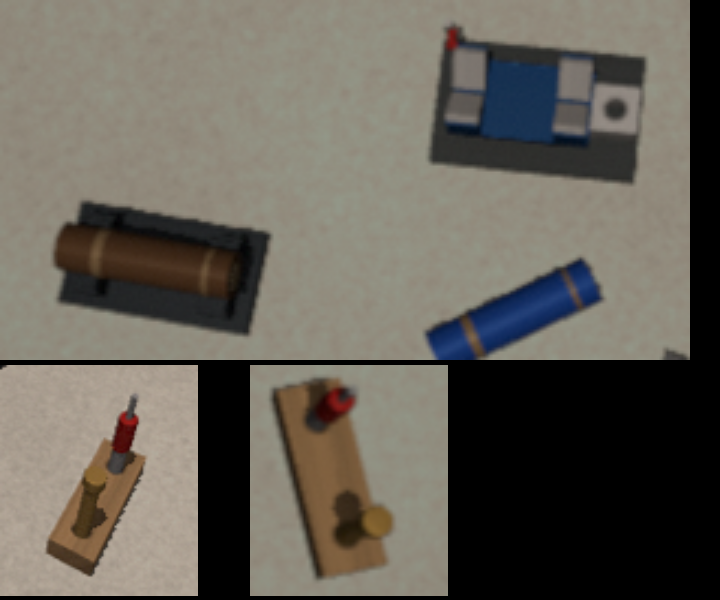

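The crop confirms the choice: the brown core on the foam and the brass pin with its broad head, next to the red scribe. Planning the transit to above the pin.

```bash
cat >> h.py <<'E'
def go(xyz,jaw=None,frm=None):
    """print tool-frame shift/turn; jaw = world angle (deg) of tool y"""
    o=bot.observe(); R=Rm(o['tool_rot']); x=np.array(o['position']) if frm is None else np.array(frm)
    d=R.T@(np.array(xyz)-x)*1000
    t=0
    if jaw is not None:
        a=np.arctan2(R[1,1],R[0,1]); t=-((np.radians(jaw)-a+np.pi/2)%np.pi-np.pi/2)
    print('shift mm',np.round(d,1),'turn',round(t,3),'or',round(t+np.pi,3),round(t-np.pi,3)); return d,t
E
python3 - <<'E'
from h import *
go((.48,.25,.30),-5.7); go((.44,-.246,.24),-5.7)
E
```

```text
shift mm [-371.2 -231.1  -68.7] turn 1.335 or 4.477 -1.806
shift mm [-496.4 -712.7   -8.7] turn 1.335 or 4.477 -1.806
```

move_arm(moves="-30 -18 -10 0.06; -66 -41 -20 0.12; -102 -64 -30 0.19; -138 -86 -40 0.26; -175 -109 -50 0.33; -212 -132 -60 0.4; -249 -155 -69 0.46; -286 -178 -69 0.53; -320 -205 -69 0.6; -345 -232 -69 0.66", grip=0.6)

```text
clock: 1.83
position: [0.4503, 0.268, 0.3007]
tool_rot: [3.14, -0.0, 2.143]
force: [-0.4, 1.1, 0.7]
grip_width: 0.0507
```

Run:
```python
from h import *
state(); go((.44,-.246,.24),-5.7)
```

```text
t 1.8333 pos [0.4503, 0.268, 0.3007] rot [3.1404, -0.0001, 2.1432] F [-0.41, 1.1, 0.68] M [0.03, -0.1, 0.01] w 0.05073969169886942 q [-0.8318, 0.2916, 0.231, 1.7875, -0.0751, 1.0699, -0.0018]
shift mm [-426.5 -287.1   60.3] turn 0.672 or 3.813 -2.47
```

move_arm(moves="-30 -20 0 0.06; -64 -43 0 0.12; -98 -66 0 0.19; -132 -89 0 0.26; -166 -112 0 0.33; -200 -134 0 0.4; -234 -157 0 0.47; -268 -180 0 0.54; -302 -203 0 0.61; -336 -226 0 0.672")

```text
clock: 2.67
position: [0.442, -0.1372, 0.3006]
tool_rot: [3.141, -0.0, 1.472]
force: [2.0, 0.9, -0.5]
grip_width: 0.0509
```

Run:
```python
from h import *
go((.44,-.246,.24),-5.7)
```

```text
shift mm [-108.5    8.8   60.6] turn 0.0 or 3.142 -3.141
```

move_arm(moves="-25 2 12 0; -55 4 26 0; -85 7 42 0; -105 8 56 0; -108 9 60 0; -108 9 60 0; -108 9 60 0; -108 9 60 0; -108 9 60 0; -108 9 60 0")

```text
clock: 3.5
position: [0.4415, -0.2429, 0.2408]
tool_rot: [3.141, -0.0, 1.476]
force: [0.9, 0.1, -0.6]
grip_width: 0.0511
```

Run:
```python
from h import *
state()
p=bot.grab_frame('wrist'); save(p,'w1.png',s=1.4); P=cloud(p)
print(p['eye'],p['attitude'])
for l in('pin','scribe','holder'):
    for d in bot.pinpoint(p,l)[:2]: print(l,d['at'],d['conf'],at_z(p,d['at'],.006))
m=(P[...,2]>.10)&(P[...,2]<.12)&(np.hypot(P[...,0]-.44,P[...,1]+.246)<.02)
print(m.sum(),P[m].mean(0),P[m].min(0),P[m].max(0), np.argwhere(m).mean(0))
h=(P[...,2]>.02)&(P[...,2]<.03)&(abs(P[...,0]-.48)<.1)&(abs(P[...,1]+.24)<.05)
print(cv2.minAreaRect((P[h][:,:2]*1000).astype(np.float32)))
for z0 in(.035,.05,.065,.08):
    m=(abs(P[...,2]-z0)<.005)&(np.hypot(P[...,0]-.44,P[...,1]+.246)<.03); print(z0,m.sum(),P[m].mean(0) if m.any() else '')
```

```text
t 3.5 pos [0.4415, -0.2429, 0.2408] rot [3.1406, -0.0002, 1.4761] F [0.87, 0.06, -0.6] M [0.0, 0.0, 0.01] w 0.05114301448015786 q [-0.0679, 0.3661, 0.5904, 1.9255, -0.2534, 0.9227, 0.5514]
[ 0.44863922 -0.16541255  0.38491661] [-0.30930551 -0.00211264 -0.09446863]
pin [262.4, 174.6] 0.84 [ 0.44816814 -0.25145837  0.006     ]
scribe [316.4, 155.5] 0.84 [ 0.52415503 -0.23186146  0.006     ]
holder [286.3, 168.7] 0.86 [ 0.4819646 -0.2462679  0.006    ]
310 [ 0.44244585 -0.24661874  0.11132835] [ 0.43281687 -0.25738961  0.10065955] [ 0.45174201 -0.23834466  0.11434944] [193.16129032 258.39032258]
((481.5892028808594, -240.35562133789062), (130.19004821777344, 44.4561767578125), 11.286718368530273)
0.035 19 [ 0.44243906 -0.24259176  0.03450988]
0.05 19 [ 0.44251293 -0.24267208  0.05039687]
0.065 23 [ 0.44279916 -0.24269753  0.06447307]
0.08 26 [ 0.44234352 -0.24243825  0.07925453]
```

View pics/w1.png

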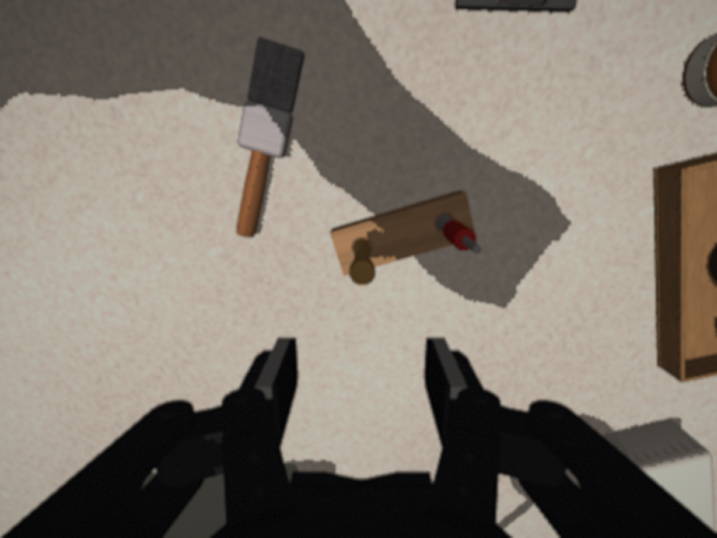

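The wrist picture shows the pin head at (362,270) in the picture, midway between the fingers, with the scribe at (462,235) clear. Going down now.

Run:
```python
from h import *
state(); go((.4425,-.247,.060),-5.7)
```

```text
t 3.7 pos [0.4412, -0.2434, 0.2404] rot [3.1413, -0.0001, 1.4752] F [-0.65, 0.48, 0.12] M [-0.05, -0.02, -0.01] w 0.05129182188673373 q [-0.067, 0.3669, 0.5906, 1.9255, -0.2535, 0.9225, 0.5518]
shift mm [ -3.5   1.6 180.4] turn 0.004 or 3.146 -3.138
```

move_arm(moves="-3.5 1.6 20 0.004; -3.5 1.6 45 0.004; -3.5 1.6 75 0.004; -3.5 1.6 105 0.004; -3.5 1.6 130 0.004; -3.5 1.6 150 0.004; -3.5 1.6 165 0.004; -3.5 1.6 175 0.004; -3.5 1.6 180 0.004; -3.5 1.6 180 0.004")

```text
clock: 4.53
position: [0.4421, -0.2473, 0.0598]
tool_rot: [-3.141, -0.0, 1.471]
force: [-0.9, -0.1, 0.4]
grip_width: 0.0511
```

move_arm(moves="0 0 0 0; 0 0 0 0; 0 0 0 0; 0 0 0 0; 0 0 0 0; 0 0 0 0; 0 0 0 0; 0 0 0 0; 0 0 0 0; 0 0 0 0", grip=0, grip_force=50)

```text
clock: 5.37
position: [0.4425, -0.2475, 0.0604]
tool_rot: [3.141, 0.0, 1.471]
force: [0.1, -0.1, 6.0]
grip_width: 0.0148
```

Run:
```python
from h import *
state()
```

```text
t 5.3667 pos [0.4425, -0.2475, 0.0604] rot [3.1411, 0.0002, 1.4707] F [0.14, -0.13, 5.97] M [0.0, -0.02, 0.03] w 0.01478166259395826 q [0.1072, 0.6482, 0.3913, 2.0498, -0.4731, 0.5298, 0.7407]
```

move_arm(moves="0 0 -10 0; 0 0 -35 0; 0 0 -70 0; 0 0 -105 0; 0 0 -140 0; 10 0 -170 0; 40 -10 -180 0; 75 -35 -180 0; 105 -55 -180 0; 130 -70 -180 0")

```text
clock: 6.2
position: [0.3835, -0.1092, 0.2404]
tool_rot: [-3.141, -0.001, 1.471]
force: [1.1, -0.0, -0.9]
grip_width: 0.015
```

Run:
```python
from h import *
state();go((.53,-.04,.24),-5.7)
```

```text
t 6.2 pos [0.3835, -0.1092, 0.2404] rot [-3.141, -0.0009, 1.4709] F [1.1, -0.02, -0.89] M [-0.0, -0.06, -0.07] w 0.015012411441954768 q [-0.4108, 0.1643, 0.6151, 2.1625, -0.1272, 0.8493, 0.1823]
shift mm [ 83.5 138.8   0.4] turn -0.0 or 3.141 -3.142
```

move_arm(moves="10 15 0 0; 25 40 0 0; 40 70 0 0; 60 100 0 0; 75 125 0 0; 83 138 0 0; 83 138 0 0; 83 138 0 0; 83 138 0 0; 83 138 0 0")

```text
clock: 7.03
position: [0.5305, -0.0427, 0.2406]
tool_rot: [-3.142, -0.0, 1.47]
force: [-0.5, 0.5, -0.9]
grip_width: 0.0142
```

Run:
```python
from h import *
np.set_printoptions(precision=4,suppress=True)
state()
p=bot.grab_frame('wrist'); save(p,'w2.png',s=1.4); P=cloud(p); np.savez('w2.npz',P=P,f=p['frame'],K=p['K'],eye=p['eye'],att=p['attitude'])
print(p['eye'],p['attitude'])
for l,z in(('bore',.035),('v_axis',.068),('vrest',0)):
    for d in bot.pinpoint(p,l)[:2]: print(l,d['at'],d['conf'],at_z(p,d['at'],z))
m=(abs(P[...,2]-.035)<.006)&(np.hypot(P[...,0]-.59,P[...,1]+.045)<.035)
print(m.sum(),cv2.minAreaRect((P[m][:,:2]*1000).astype(np.float32)))
b=(abs(P[...,2]-.010)<.005)&(abs(P[...,0]-.6)<.1)&(abs(P[...,1]-.03)<.13)
print(cv2.minAreaRect((P[b][:,:2]*1000).astype(np.float32)))
o=bot.observe()
q=(np.hypot(P[...,0]-o['position'][0],P[...,1]-o['position'][1])<.03)&(P[...,2]>.17)
for z in(.19,.20,.21,.22,.23):
    w=q&(abs(P[...,2]-z)<.005); print(z,w.sum(),P[w].mean(0))
print(proj(p,(o['position'][0],o['position'][1],o['position'][2]-.0544)))
```

```text
t 7.0333 pos [0.5305, -0.0427, 0.2406] rot [-3.1416, -0.0001, 1.4698] F [-0.46, 0.54, -0.93] M [-0.03, -0.0, 0.05] w 0.014162183841515429 q [-0.4361, 0.4092, 0.5445, 1.8547, -0.2568, 0.9476, 0.1221]
[0.5383 0.0347 0.3847] [-0.3094 -0.001  -0.1008]
bore [302.1, 169.7] 0.8 [ 0.5882 -0.0434  0.035 ]
v_axis [315.1, 108.3] 0.63 [0.6011 0.0304 0.068 ]
vrest [304.0, 109.5] 0.95 [0.5999 0.0294 0.    ]
692 ((590.7333984375, -42.12004089355469), (35.98237228393555, 36.28805923461914), 83.81812286376953)
((597.73828125, 17.823883056640625), (159.86935424804688, 100.23242950439453), 83.43788146972656)
0.19 56 [ 0.5303 -0.0382  0.1917]
0.2 91 [ 0.5302 -0.038   0.2002]
0.21 111 [ 0.5305 -0.0381  0.2101]
0.22 120 [ 0.5304 -0.038   0.2202]
0.23 148 [ 0.5303 -0.0381  0.2299]
(np.float64(257.8614031840639), np.float64(216.03060074615865))
```

View pics/w2.png

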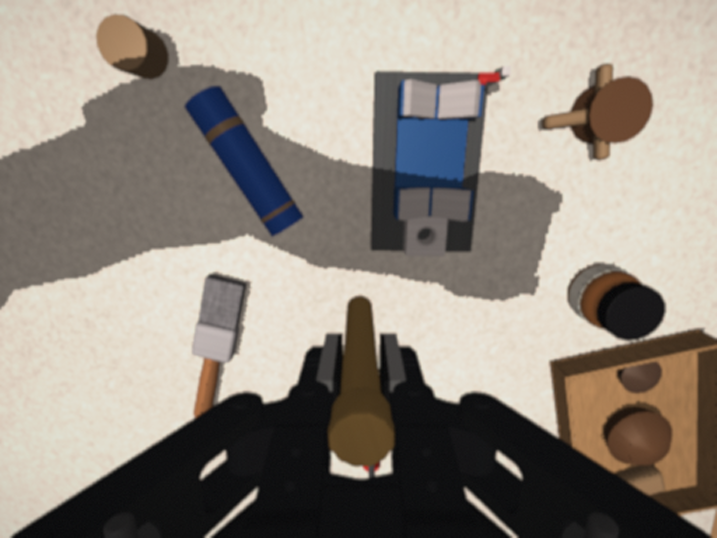

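The picture shows the pin held vertical, the bore at (426,236) in the picture, and the V-rest clear. The base-plate and block rectangles agree on the bore at about (0.5908,-0.0420), with the axis at -96.6°. Next I fit the pin in the same frame.

Run:
```python
from h import *
from scipy.optimize import least_squares
d=np.load('w2.npz'); P=d['P']
q=(abs(P[...,0]-.5305)<.0075)&(abs(P[...,1]+.0427)<.012)&(P[...,2]>.188)&(P[...,2]<.23)
Q=P[q]; s=least_squares(lambda c:np.hypot(Q[:,0]-c[0],Q[:,1]-c[1])-.007,[.53,-.043],loss='soft_l1',f_scale=.001); print(s.x,len(Q),np.abs(s.fun).mean())
for lo in(.188,.2,.215):
    W=Q[(Q[:,2]>lo)&(Q[:,2]<lo+.014)]; print(lo,least_squares(lambda c:np.hypot(W[:,0]-c[0],W[:,1]-c[1])-.007,[.53,-.043],loss='soft_l1',f_scale=.001).x)
o=state(); off=s.x-np.array([.5305,-.0427]); print('off',off)
go((.5908-off[0],-.0420-off[1],.105),-6.6)
```

```text
[ 0.52989756 -0.04373437] 451 0.00018011086975349935
0.188 [ 0.52975271 -0.04372126]
0.2 [ 0.52988214 -0.04371597]
0.215 [ 0.52997851 -0.04374635]
t 7.2333 pos [0.5309, -0.0424, 0.2405] rot [3.1413, -0.0003, 1.4704] F [0.47, -1.0, -0.43] M [-0.05, -0.05, -0.07] w 0.014862437964727417 q [-0.4361, 0.4097, 0.5439, 1.854, -0.2571, 0.9474, 0.1222]
off [-0.00060244 -0.00103437]
shift mm [  7.4  60.  135.5] turn 0.015 or 3.156 -3.127
```

move_arm(moves="2 15 5 0.015; 4 35 20 0.015; 7 52 45 0.015; 7.4 60 75 0.015; 7.4 60 100 0.015; 7.4 60 120 0.015; 7.4 60 130 0.015; 7.4 60 135 0.015; 7.4 60 135 0.015; 7.4 60 135 0.015")

```text
clock: 8.07
position: [0.5921, -0.0409, 0.1062]
tool_rot: [3.14, -0.0, 1.456]
force: [-1.1, 0.2, -1.6]
grip_width: 0.0144
```

Run:
```python
from h import *
from scipy.optimize import least_squares
o=state(); x=o['position']
p=bot.grab_frame('wrist'); P=cloud(p); f=p['frame']
q=(abs(P[...,0]-x[0])<.0078)&(abs(P[...,1]-x[1])<.012)&(P[...,2]>.054)&(P[...,2]<.09)
Q=P[q]; s=least_squares(lambda c:np.hypot(Q[:,0]-c[0],Q[:,1]-c[1])-.007,x[:2],loss='soft_l1',f_scale=.001); print('pin',s.x,len(Q))
m=(abs(P[...,2]-.035)<.004)&(np.hypot(P[...,0]-.59,P[...,1]+.042)<.035)&~q
r=cv2.minAreaRect((P[m][:,:2]*1000).astype(np.float32)); print('block',m.sum(),r)
b=(abs(P[...,2]-.010)<.005)&(abs(P[...,0]-.6)<.07)&(abs(P[...,1]-.018)<.1)
print('base',cv2.minAreaRect((P[b][:,:2]*1000).astype(np.float32)))
print([ (d['at'],d['conf'],at_z(p,d['at'],.035)) for d in bot.pinpoint(p,'bore')])
save(p,'w3.png',(176,150,356,300),4)
```

```text
t 8.0667 pos [0.5921, -0.0409, 0.1062] rot [3.1404, -0.0002, 1.4556] F [-1.1, 0.19, -1.59] M [-0.01, -0.06, 0.01] w 0.014442163681000096 q [-0.3255, 0.6778, 0.4349, 1.8049, -0.4, 0.7457, 0.2074]
pin [ 0.5915103 -0.0419631] 369
block 1132 ((590.6268920898438, -42.48502731323242), (35.4957389831543, 36.055030822753906), 82.82713317871094)
base ((597.4708251953125, 17.524612426757812), (159.3126220703125, 100.44343566894531), 83.37248992919922)
[([252.9, 210.0], 0.78, array([ 0.58851521, -0.04131772,  0.035     ]))]
```

View pics/w3.png

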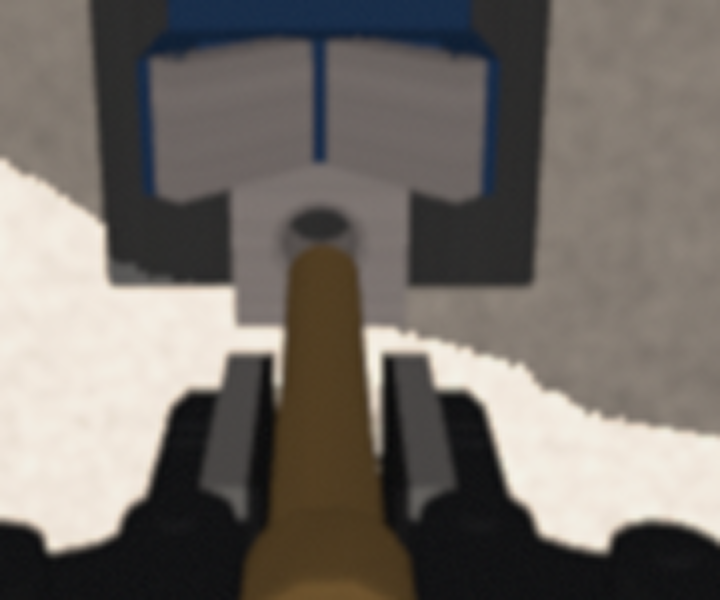

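The crop shows the foot at column 322 against the bore at 319, so about 0.7 mm off sideways. I shift that and go down slowly.

move_arm(moves="-0.3 -0.8 0 0; -0.3 -0.8 3 0; -0.3 -0.8 7 0; -0.3 -0.8 10 0; -0.3 -0.8 13 0; -0.3 -0.8 16 0; -0.3 -0.8 19 0; -0.3 -0.8 21 0; -0.3 -0.8 22 0; -0.3 -0.8 22 0")

```text
clock: 9.0
position: [0.5907, -0.0411, 0.083]
tool_rot: [-3.141, 0.0, 1.456]
force: [-0.3, 0.0, -0.7]
grip_width: 0.0147
```

Run:
```python
from h import *
state()
```

```text
t 9.0 pos [0.5907, -0.0411, 0.083] rot [-3.1412, 0.0001, 1.4557] F [-0.3, 0.03, -0.71] M [-0.01, -0.01, 0.03] w 0.014709694293207681 q [-0.3115, 0.7094, 0.4142, 1.8175, -0.4177, 0.7024, 0.2223]
```

No force with the foot about 6 mm into the bore. Continuing down.

move_arm(moves="0 0 3 0; 0 0 6 0; 0 0 9 0; 0 0 12 0; 0 0 14 0; 0 0 16 0; 0 0 17 0; 0 0 18 0; 0 0 18.5 0; 0 0 18.5 0")

```text
clock: 9.83
position: [0.5908, -0.041, 0.0647]
tool_rot: [-3.142, 0.0, 1.456]
force: [-0.6, 0.8, -1.2]
grip_width: 0.015
```

Run:
```python
from h import *
state()
```

```text
t 9.8333 pos [0.5908, -0.041, 0.0647] rot [-3.1416, 0.0, 1.4557] F [-0.61, 0.81, -1.25] M [0.0, 0.02, -0.01] w 0.01501656324232619 q [-0.2997, 0.7357, 0.397, 1.8238, -0.4319, 0.6684, 0.2336]
```

move_arm(moves="0 0 0.5 0; 0 0 1 0; 0 0 1.5 0; 0 0 2 0; 0 0 2 0; 0 0 2 0; 0 0 2 0; 0 0 2 0; 0 0 2 0; 0 0 2 0")

```text
clock: 10.67
position: [0.5918, -0.0413, 0.0642]
tool_rot: [3.139, -0.0, 1.455]
force: [-3.9, 0.5, 22.6]
grip_width: 0.0147
```

Run:
```python
from h import *
state()
```

```text
t 10.6667 pos [0.5918, -0.0413, 0.0642] rot [3.1392, -0.0005, 1.4555] F [-3.89, 0.47, 22.58] M [0.11, 0.97, 0.04] w 0.014664733490215357 q [-0.2985, 0.7365, 0.396, 1.8233, -0.4333, 0.6656, 0.2348]
```

Floor contact: 22 N with the foot at about 10 mm. I ease off, release and rise.

move_arm(moves="0 0 -1.5 0; 0 0 -1.5 0; 0 0 -1.5 0; 0 0 -1.5 0; 0 0 -1.5 0; 0 0 -1.5 0; 0 0 -1.5 0; 0 0 -8 0; 0 0 -25 0; 0 0 -50 0", grip=0.6)

```text
clock: 11.5
position: [0.5898, -0.041, 0.1122]
tool_rot: [-3.139, 0.001, 1.456]
force: [0.2, 0.6, 0.2]
grip_width: 0.0515
```

Run:
```python
from h import *
state(); go((.474,.304,.28),-10)
```

```text
t 11.5 pos [0.5898, -0.041, 0.1122] rot [-3.1388, 0.0006, 1.4556] F [0.21, 0.64, 0.18] M [-0.02, 0.0, -0.07] w 0.05150120643283811 q [-0.3304, 0.6685, 0.4415, 1.8046, -0.3943, 0.7596, 0.2034]
shift mm [ 329.3 -155.1 -167.5] turn 0.059 or 3.201 -3.082
```

move_arm(moves="0 0 -30 0; 0 0 -65 0; 15 -5 -95 0; 45 -20 -115 0.02; 80 -37 -130 0.04; 117 -55 -140 0.059; 154 -72 -140 0.059; 190 -90 -140 0.059; 226 -107 -140 0.059; 262 -124 -140 0.059", grip=1)

```text
clock: 12.33
position: [0.4967, 0.2352, 0.2535]
tool_rot: [3.141, -0.001, 1.397]
force: [1.1, -0.4, -0.7]
grip_width: 0.0856
```

move_arm(moves="30 -14 0 0; 52 -25 0 0; 62 -30 0 0; 65 -32 0 0; 65 -32 0 0; 65 -32 0 0; 65 -32 0 0; 65 -32 0 0; 65 -32 0 0; 65 -32 0 0")

```text
clock: 13.17
position: [0.4777, 0.3025, 0.2528]
tool_rot: [3.142, 0.0, 1.396]
force: [0.1, -0.2, 0.2]
grip_width: 0.0848
```

Run:
```python
from h import *
np.set_printoptions(precision=4,suppress=True)
o=state()
p=bot.grab_frame('wrist'); P=cloud(p); t=bot.grab_frame('top'); T=cloud(t)
for n,C in(('wrist',P),('top',T)):
    m=(C[...,2]>.056)&(C[...,2]<.075)&(abs(C[...,0]-.474)<.05)&(abs(C[...,1]-.304)<.1)
    Q=C[m]; r=cv2.minAreaRect((Q[:,:2]*1000).astype(np.float32)); print(n,len(Q),r,Q[:,2].max())
    c=Q[:,:2].mean(0); v=np.linalg.svd(Q[:,:2]-c)[2][0]; print(c,np.degrees(np.arctan2(v[1],v[0])))
    b=(abs(C[...,2]-.010)<.005)&(abs(C[...,0]-.474)<.08)&(abs(C[...,1]-.304)<.1); print('nest',cv2.minAreaRect((C[b][:,:2]*1000).astype(np.float32)))
m=(T[...,2]>.095)&(T[...,2]<.13)&(np.hypot(T[...,0]-.59,T[...,1]+.042)<.03); print('pin head',m.sum(),T[m].mean(0),np.percentile(T[m][:,2],[50,95]))
a=p['frame']; b=cv2.resize(t['frame'][130:200,205:310],None,fx=2.4,fy=2.4); s=bot.grab_frame('side'); d=cv2.resize(s['frame'][130:225,240:320],None,fx=3,fy=3)
h=np.zeros((384,800,3),np.uint8); h[:,:512]=a; h[:b.shape[0],520:520+b.shape[1]]=b; y=min(d.shape[0],200); h[180:180+y,520:520+d.shape[1]]=d[:y]
cv2.imwrite('pics/w4.png',h[:,:,::-1])
```

```text
t 13.1667 pos [0.4777, 0.3025, 0.2528] rot [3.1415, 0.0001, 1.3959] F [0.07, -0.16, 0.22] M [-0.0, -0.02, -0.03] w 0.08476047809649451 q [-1.048, 0.4496, 0.5297, 1.7563, -0.2628, 1.0066, -0.5948]
wrist 2868 ((475.77081298828125, 304.11492919921875), (129.84979248046875, 35.31792068481445), 79.80156707763672) 0.07142999225286795
[0.4765 0.3083] -100.44873735256613
nest ((476.15362548828125, 306.34759521484375), (149.4761962890625, 80.02237701416016), 79.76786804199219)
top 915 ((472.7736511230469, 304.80072021484375), (132.73147583007812, 35.50445556640625), 80.26700592041016) 0.07227852756285247
[0.4718 0.3033] -100.09450765859205
nest ((472.97137451171875, 299.9214172363281), (190.2056121826172, 154.96661376953125), 88.19576263427734)
pin head 77 [ 0.5874 -0.0413  0.1135] [0.1141 0.1169]
```

View pics/w4.png

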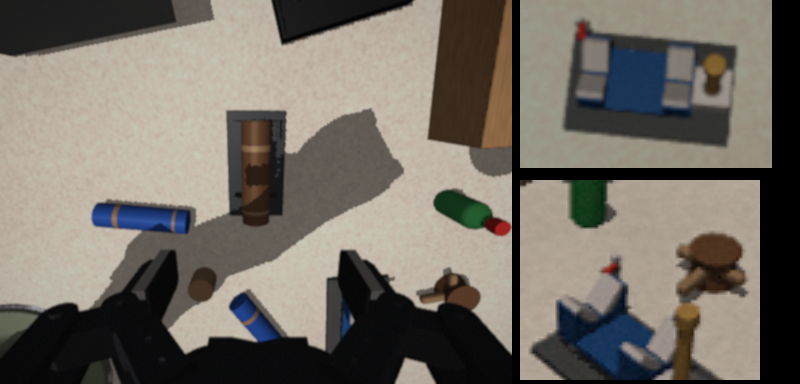

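The pin stands upright in the bore, top picture at (715,70). The wrist picture shows the brown core at (256,175) on its nest, with nothing in the fingers' way. I take the core at its middle.

Run:
```python
from h import *
state(); go((.4758,.3045,.0315),-10.2)
```

```text
t 13.3167 pos [0.4775, 0.3029, 0.2527] rot [-3.1416, 0.0001, 1.3965] F [0.25, -0.32, 0.47] M [-0.01, -0.02, 0.0] w 0.08537252248997954 q [-1.0486, 0.4497, 0.5295, 1.7562, -0.2629, 1.0066, -0.5949]
shift mm [  1.3  -2.  221.2] turn 0.004 or 3.145 -3.138
```

move_arm(moves="1 -2 30 0.004; 1 -2 65 0.004; 1 -2 100 0.004; 1 -2 135 0.004; 1 -2 160 0.004; 1 -2 180 0.004; 1 -2 197 0.004; 1 -2 210 0.004; 1 -2 218 0.004; 1 -2 221 0.004")

```text
clock: 14.15
position: [0.4754, 0.3042, 0.0309]
tool_rot: [-3.141, 0.001, 1.393]
force: [0.4, -0.5, 1.3]
grip_width: 0.0854
```

move_arm(moves="0 0 0 0; 0 0 0 0; 0 0 0 0; 0 0 0 0; 0 0 0 0; 0 0 0 0; 0 0 0 0; 0 0 0 0; 0 0 0 0; 0 0 0 0", grip=0, grip_force=70)

```text
clock: 14.98
position: [0.4763, 0.3047, 0.0328]
tool_rot: [3.14, -0.001, 1.393]
force: [-1.1, -1.4, 9.8]
grip_width: 0.0346
```

Run:
```python
from h import *
state()
```

```text
t 14.9833 pos [0.4763, 0.3047, 0.0328] rot [3.1403, -0.0013, 1.3927] F [-1.12, -1.42, 9.85] M [-0.29, 0.11, 0.07] w 0.03464734393500132 q [-0.9152, 0.7504, 0.346, 1.9043, -0.4493, 0.5614, -0.4483]
```

move_arm(moves="0 0 -5 0; 0 0 -15 0; 0 0 -30 0; 0 0 -50 0; 0 0 -75 0; 0 0 -100 0; 0 0 -125 0; 0 0 -140 0; 0 0 -150 0; 0 0 -150 0")

```text
clock: 15.82
position: [0.4762, 0.3048, 0.1839]
tool_rot: [3.14, -0.002, 1.393]
force: [-0.2, 0.6, -3.5]
grip_width: 0.0347
```

Run:
```python
from h import *
state(); go((.5990+.0023,.0304+.02,.16),-6.6)
```

```text
t 15.8167 pos [0.4762, 0.3048, 0.1839] rot [3.14, -0.0024, 1.3928] F [-0.21, 0.58, -3.53] M [0.04, -0.02, 0.01] w 0.03467303339690204 q [-1.0219, 0.5314, 0.4924, 1.8287, -0.323, 0.8584, -0.552]
shift mm [-228.3  168.2   23.6] turn -0.063 or 3.079 -3.204
```

move_arm(moves="-15 11 0 0; -40 30 0 -0.01; -70 52 0 -0.02; -102 75 0 -0.03; -134 99 0 -0.04; -166 122 0 -0.05; -195 144 5 -0.06; -215 158 12 -0.063; -226 166 20 -0.063; -228 168 24 -0.063")

```text
clock: 16.65
position: [0.6005, 0.0467, 0.156]
tool_rot: [-3.14, 0.002, 1.452]
force: [-1.1, 0.4, -4.7]
grip_width: 0.0344
```

Run:
```python
from h import *
np.set_printoptions(precision=4,suppress=True)
o=state(); x=np.array(o['position'])
p=bot.grab_frame('wrist'); P=cloud(p); o=state(); np.savez('w5.npz',P=P,f=p['frame'],K=p['K'],eye=p['eye'],att=p['attitude'])
save(p,'w5.png',s=1.5)
X=np.array([np.cos(np.radians(-96.6)),np.sin(np.radians(-96.6))]); Y=np.array([-X[1],X[0]])
L=np.stack([(P[...,:2]-x[:2])@X,(P[...,:2]-x[:2])@Y],-1)
m=(abs(L[...,0])<.09)&(abs(L[...,1])<.022)&(P[...,2]>x[2]+.0)&(P[...,2]<x[2]+.045)
f=p['frame'].astype(int); br=(f[...,0]>f[...,2]+15)
print('core pts',(m&br).sum())
Q=P[m&br]; l=L[m&br]; 
print('along',np.percentile(l[:,0],[0.5,2,50,98,99.5]),'across',np.percentile(l[:,1],[2,50,98]),'z',np.percentile(Q[:,2]-x[2],[1,50,99]))
for lo in np.arange(-.07,.08,.02):
    w=(l[:,0]>lo)&(l[:,0]<lo+.02)
    if w.sum()>10: print(round(lo,3),w.sum(),'ztop',np.percentile(Q[w,2]-x[2],97),'mid across',(l[w,1].min()+l[w,1].max())/2)
```

```text
t 16.65 pos [0.6005, 0.0467, 0.156] rot [-3.14, 0.0019, 1.4519] F [-1.08, 0.36, -4.75] M [0.01, 0.06, 0.06] w 0.03441088384909799 q [-0.4803, 0.6207, 0.4508, 1.7471, -0.3408, 0.8541, 0.0054]
t 16.7 pos [0.6001, 0.0482, 0.1556] rot [-3.1391, 0.0015, 1.4531] F [-1.46, -0.02, -4.42] M [-0.03, 0.11, 0.01] w 0.03429217653080158 q [-0.4818, 0.621, 0.4499, 1.7476, -0.341, 0.854, 0.0045]
core pts 14338
along [-0.0648 -0.0646 -0.027   0.028   0.0314] across [-0.0162  0.0001  0.0164] z [0.0182 0.0344 0.0373]
-0.07 3330 ztop 0.03689260092588347 mid across 0.0001716957052458907
-0.05 3414 ztop 0.037148583510843915 mid across 0.0002499774572020611
-0.03 2840 ztop 0.03696659526439128 mid across 0.0001352990133845315
-0.01 2489 ztop 0.037012817185046905 mid across 0.0006563675862064407
0.01 2147 ztop 0.03697776861722366 mid across 0.00012034381492020442
0.03 118 ztop 0.03243028056541477 mid across -7.127507177895342e-05
```

View pics/w5.png

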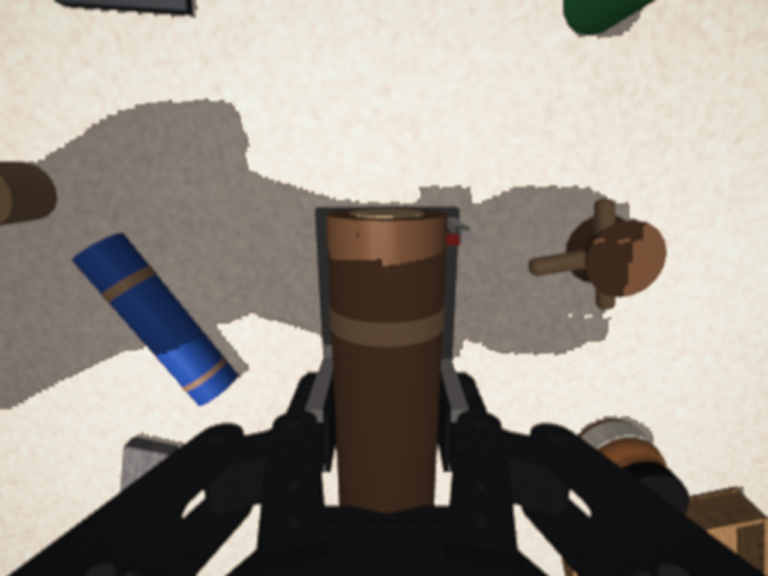

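The core is held level and centred, with its axis 19 mm behind the TCP and its free end at (385,215) in the picture. I lower it to about 4 mm above its seat with about a 3 mm gap to the pin.

Run:
```python
from h import *
state(); go((.5992,.0326,.053),-6.6)
```

```text
t 16.7 pos [0.6001, 0.0482, 0.1556] rot [-3.1391, 0.0015, 1.4531] F [-1.46, -0.02, -4.42] M [-0.03, 0.11, 0.01] w 0.03429217653080158 q [-0.4818, 0.621, 0.4499, 1.7476, -0.341, 0.854, 0.0045]
shift mm [-15.4   1.2 102.6] turn -0.003 or 3.139 -3.144
```

move_arm(moves="-8 0 5 0; -17.5 0 15 0; -17.5 0 30 0; -17.5 0 45 0; -17.5 0 60 0; -17.5 0 75 0; -17.5 0 88 0; -17.5 0 97 0; -17.5 0 102 0; -17.5 0 102 0")

```text
clock: 17.53
position: [0.5981, 0.0328, 0.0548]
tool_rot: [-3.14, 0.0, 1.456]
force: [-0.4, -0.0, -2.6]
grip_width: 0.0343
```

Run:
```python
from h import *
o=state()
t=bot.grab_frame('top'); s=bot.grab_frame('side'); state()
b=cv2.resize(t['frame'][125:205,205:310],None,fx=3.8,fy=3.8); d=cv2.resize(s['frame'][125:225,230:325],None,fx=4.2,fy=4.2)
h=np.zeros((600,800,3),np.uint8); h[:b.shape[0],:b.shape[1]]=b; h[:d.shape[0],400:400+d.shape[1]]=d[:600]
w=bot.grab_frame('wrist'); c=w['frame'][100:384,100:412]; h[310:594,:312]=c
cv2.imwrite('pics/c6.png',h[:,:,::-1])
```

```text
t 17.5333 pos [0.5981, 0.0328, 0.0548] rot [-3.1403, 0.0004, 1.4559] F [-0.38, -0.04, -2.57] M [0.0, 0.03, 0.03] w 0.03430141282292787 q [-0.4014, 0.7543, 0.3675, 1.8062, -0.4133, 0.6589, 0.0914]
t 17.6333 pos [0.5988, 0.0328, 0.0561] rot [3.1412, -0.0, 1.4558] F [0.03, -0.33, -4.01] M [-0.03, -0.01, 0.0] w 0.03400889262535794 q [-0.4018, 0.7525, 0.3684, 1.8054, -0.413, 0.6599, 0.091]
```

View pics/c6.png

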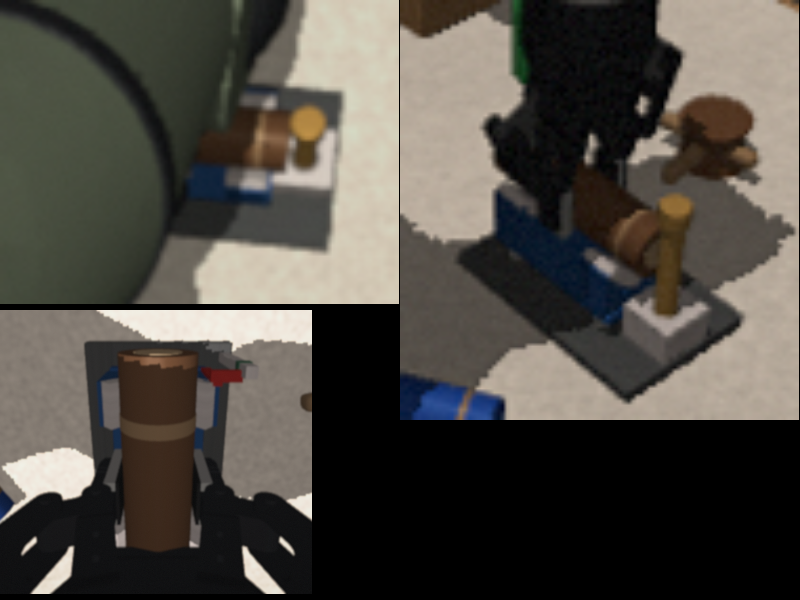

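Core, V and pin line up. The end face is just short of the shank: the top crop shows a small gap at (290,140). Next I measure it.

Run:
```python
from h import *
from scipy.optimize import least_squares
np.set_printoptions(precision=4,suppress=True)
X=np.array([np.cos(np.radians(-96.6)),np.sin(np.radians(-96.6))]); Y=np.array([-X[1],X[0]]); O=np.array([.5989,.0296])
o=state()
for n in('wrist','side','top'):
    p=bot.grab_frame(n); P=cloud(p); f=p['frame'].astype(int)
    u=(P[...,:2]-O)@X; v=(P[...,:2]-O)@Y; z=P[...,2]
    if n=='wrist':
        b=(abs(z-.010)<.003)&(abs(u)<.09)&(abs(v)<.06); print('plate u min',np.percentile(u[b],[.2,.5,1,3]),'v',np.percentile(v[b],[.5,99.5]))
        c=(z>.062)&(z<.1)&(abs(v)<.015)&(u<-.01)&(u>-.09); print('core end u',np.percentile(u[c],[.2,.5,1,3]), 'top z',np.percentile(z[c],98)); continue
    k=(z>.045)&(z<.095)&(abs(v)<.012)&(u>.062)&(u<.085)
    A=np.stack([u[k],v[k]],-1)
    if len(A)>8:
        s=least_squares(lambda c:np.hypot(A[:,0]-c[0],A[:,1]-c[1])-.007,[.072,0],loss='soft_l1',f_scale=.001); print(n,'pin',s.x,len(A),np.abs(s.fun).mean())
    c=(z>.06)&(z<.1)&(abs(v)<.02)&(u>.03)&(u<.0655); print(n,'core end u',c.sum(),np.percentile(u[c],[90,95,98,99.5]),'v',np.percentile(v[c],[2,50,98]),'z',np.percentile(z[c],[50,98]))
    w=(z>.05)&(z<.09)&(abs(v)<.016)&(u>.055)&(u<.085); print(np.histogram(u[w]*1000,bins=np.arange(55,86,2)))
```

```text
t 17.6833 pos [0.599, 0.0328, 0.0564] rot [3.1407, -0.0002, 1.4558] F [-0.1, -0.66, -2.8] M [-0.01, -0.03, 0.0] w 0.0341581325603903 q [-0.4019, 0.752, 0.3685, 1.8053, -0.413, 0.66, 0.091]
plate u min [-0.0678 -0.0678 -0.0678 -0.0674] v [-0.0497  0.0495]
core end u [-0.0681 -0.068  -0.068  -0.0678] top z 0.09364522438873486
side pin [ 0.0709 -0.    ] 114 0.0017876751277940233
side core end u 208 [0.0625 0.063  0.0632 0.0637] v [-0.0175 -0.0093  0.0092] z [0.0861 0.0944]
(array([ 4,  6,  3, 38,  8,  0,  1,  4,  8, 11, 14, 19, 12,  0,  0]), array([55, 57, 59, 61, 63, 65, 67, 69, 71, 73, 75, 77, 79, 81, 83, 85]))
top pin [ 0.0716 -0.0029] 34 0.0005217200776191219
top core end u 234 [0.0588 0.0606 0.0614 0.0621] v [-0.0194 -0.0056  0.0188] z [0.0886 0.0937]
(array([7, 7, 7, 3, 0, 4, 3, 3, 5, 4, 5, 4, 0, 0, 0]), array([55, 57, 59, 61, 63, 65, 67, 69, 71, 73, 75, 77, 79, 81, 83, 85]))
```

Plate edge against the core's free end gives a gap of about 3.2 mm. I close 2.4 mm of it and lower to about 1 mm above the seat.

move_arm(moves="-1.2 0 0 0; -2.4 0 0 0; -2.4 0 1 0; -2.4 0 2 0; -2.4 0 3 0; -2.4 0 4 0; -2.4 0 5 0; -2.4 0 6 0; -2.4 0 6 0; -2.4 0 6 0")

```text
clock: 18.67
position: [0.5988, 0.0304, 0.05]
tool_rot: [3.141, -0.0, 1.456]
force: [2.2, 0.2, 4.8]
grip_width: 0.0342
```

move_arm(moves="-0.2 0 0 0; -0.4 0 0 0; -0.6 0 0 0; -0.8 0 0 0; -1 0 0 0; -1 0 0 0; -1 0 0 0; -1 0 0 0; -1 0 0 0; -1 0 0 0")

```text
clock: 19.5
position: [0.5987, 0.0303, 0.0499]
tool_rot: [3.141, -0.001, 1.456]
force: [4.5, 4.9, 5.2]
grip_width: 0.0344
```

```bash
cat >> h.py <<'E'
X=np.array([np.cos(np.radians(-96.6)),np.sin(np.radians(-96.6))]); Y=np.array([-X[1],X[0]]); O=np.array([.5989,.0296])
def wl():
    p=bot.grab_frame('wrist'); P=cloud(p); u=(P[...,:2]-O)@X; v=(P[...,:2]-O)@Y; z=P[...,2]
    b=(abs(z-.010)<.003)&(abs(u)<.09)&(abs(v)<.06); c=(z>.05)&(z<.1)&(abs(v)<.015)&(u<-.01)&(u>-.09)
    e=np.percentile(u[c],.5); q=np.percentile(u[b],.5); print('end',e,'plate',q,'=> core mid local mm',(e-q)*1000-68+65,'top z',np.percentile(z[c],98))
    # carriage cheek top heights (far cheek)
    k=(u<-.028)&(u>-.052)&(abs(v)>.019)&(abs(v)<.024)&(z>.04)&(z<.08); print('cheek rim z',np.percentile(z[k],[50,90]) if k.any() else None)
    return p
E
python3 - <<'E'
from h import *
state(); wl(); state()
E
```

```text
t 19.5 pos [0.5987, 0.0303, 0.0499] rot [3.1407, -0.0009, 1.4564] F [4.48, 4.87, 5.22] M [1.0, -0.78, 0.02] w 0.034373259904037085 q [-0.3927, 0.7607, 0.3615, 1.808, -0.4172, 0.6476, 0.0997]
end -0.06548822278257364 plate -0.06763013308242719 => core mid local mm -0.8580897001464649 top z 0.0873074853841927
cheek rim z [0.06448506 0.06667654]
t 19.55 pos [0.5987, 0.0302, 0.05] rot [3.1407, -0.0009, 1.4564] F [4.08, 5.33, 4.46] M [0.96, -0.86, 0.01] w 0.034443850922734304 q [-0.3927, 0.7607, 0.3615, 1.808, -0.4172, 0.6476, 0.0997]
```

Contact at TCP z = 0.050 with 5 N of push. The core's mid is at about -0.9 mm and it stops in y with 5 N, so it is at the pin within the pin's play. I relieve the sideways load, then press.

move_arm(moves="0.1 0.2 0 0; 0.2 0.4 0 0; 0.3 0.6 0 0; 0.4 0.8 0 0; 0.4 0.8 0 0; 0.4 0.8 0.5 0; 0.4 0.8 1 0; 0.4 0.8 1.5 0; 0.4 0.8 2 0; 0.4 0.8 2 0")

```text
clock: 20.38
position: [0.5988, 0.0303, 0.0478]
tool_rot: [-3.141, -0.001, 1.456]
force: [-0.9, 3.3, 7.9]
grip_width: 0.0341
```

Run:
```python
from h import *
state(); wl(); state()
```

```text
t 20.3833 pos [0.5988, 0.0303, 0.0478] rot [-3.141, -0.0005, 1.4562] F [-0.89, 3.28, 7.85] M [0.76, 0.19, 0.04] w 0.034075822742292775 q [-0.3916, 0.7647, 0.3601, 1.8069, -0.4182, 0.6462, 0.1002]
end -0.06549559278736573 plate -0.06774455225767649 => core mid local mm -0.7510405296892486 top z 0.08510125157572222
cheek rim z [0.06237566 0.06453629]
t 20.4333 pos [0.5988, 0.0303, 0.0478] rot [-3.141, -0.0005, 1.4562] F [-1.41, 3.27, 8.58] M [0.77, 0.1, 0.14] w 0.03458465202810969 q [-0.3916, 0.7647, 0.3601, 1.8069, -0.4182, 0.6463, 0.1001]
```

move_arm(moves="0 0.1 0.4 0; 0 0.1 0.8 0; 0 0.1 1.2 0; 0 0.1 1.6 0; 0 0.1 2 0; 0 0.1 2.4 0; 0 0.1 2.8 0; 0 0.1 3.2 0; 0 0.1 3.2 0; 0 0.1 3.2 0")

```text
clock: 21.27
position: [0.5989, 0.0303, 0.0448]
tool_rot: [-3.141, -0.001, 1.456]
force: [-2.6, 3.4, 12.8]
grip_width: 0.0341
```

Run:
```python
from h import *
np.set_printoptions(precision=4,suppress=True)
state(); p=wl(); state()
d=np.load('w2.npz')
def cheek(P,n):
    u=(P[...,:2]-O)@X; v=(P[...,:2]-O)@Y; z=P[...,2]
    for sgn in(1,-1):
        k=(u<-.030)&(u>-.050)&(v*sgn>.019)&(v*sgn<.026)&(z>.045)&(z<.08); b=(abs(z-.010)<.004)&(u>-.066)&(u<-.03)&(abs(v)>.028)&(abs(v)<.048)
        print(n,sgn,k.sum(),np.percentile(z[k],[50,75,90,95]) if k.any() else '', 'plate z',np.median(z[b]))
cheek(d['P'],'before'); cheek(cloud(p),'now')
w=p['frame'][90:330,130:380]; s=bot.grab_frame('side'); 
h=np.zeros((480,800,3),np.uint8); a=cv2.resize(w,(500,480),interpolation=cv2.INTER_CUBIC); h[:,:500]=a
c=cv2.resize(s['frame'][125:225,235:310],(296,395)); h[:395,502:798]=c
cv2.imwrite('pics/c7.png',h[:,:,::-1])
# pointer/band colours
f=p['frame'].astype(int); P=cloud(p); u=(P[...,:2]-O)@X; v=(P[...,:2]-O)@Y
near=(abs(u+.055)<.03)&(abs(v-.04)<.03)
for n,m in(('red',(f[...,0]>2*f[...,1])&(f[...,0]>60)),('green',(f[...,1]>1.3*f[...,0])&(f[...,1]>1.2*f[...,2])&(f[...,1]>40))):
    m=m&near; print(n,m.sum(), np.percentile(P[m],[5,50,95],axis=0) if m.any() else '')
```

```text
t 21.2667 pos [0.5989, 0.0303, 0.0448] rot [-3.1409, -0.0006, 1.4561] F [-2.62, 3.45, 12.81] M [0.78, 0.54, 0.11] w 0.0341493977517355 q [-0.3897, 0.7692, 0.3574, 1.8073, -0.4203, 0.6412, 0.1019]
end -0.0654923819815037 plate -0.06783727392044005 => core mid local mm -0.6551080610636575 top z 0.08217493044012246
cheek rim z [0.0595 0.0616]
t 21.3167 pos [0.5989, 0.0303, 0.0448] rot [-3.141, -0.0007, 1.4562] F [-2.58, 4.02, 12.99] M [0.78, 0.54, 0.06] w 0.034365532380424425 q [-0.3897, 0.7692, 0.3573, 1.8073, -0.4203, 0.6412, 0.1018]
before 1 151 [0.0661 0.0672 0.0681 0.0685] plate z 0.011440919942179772
before -1 127 [0.0661 0.0672 0.0679 0.0683] plate z 0.011440919942179772
now 1 600 [0.0604 0.0612 0.0619 0.0622] plate z 0.0114722736704167
now -1 587 [0.0602 0.0612 0.0619 0.0622] plate z 0.0114722736704167
red 532 [[0.6308 0.0769 0.0358]
 [0.636  0.0799 0.0588]
 [0.6445 0.0833 0.06  ]]
green 22 [[0.6455 0.0831 0.056 ]
 [0.646  0.0845 0.059 ]
 [0.6466 0.0859 0.0611]]
```

View pics/c7.png

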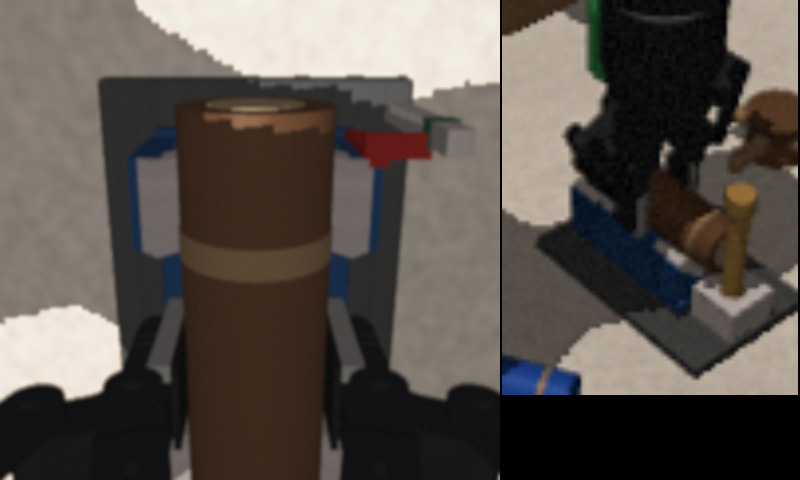

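The rim has sunk 6.0 mm, the push is 12.8 N, and the red pointer (z 58.8 mm) is level with the green band (59.0 mm). I trim the small sideways load, let it settle and recheck.

move_arm(moves="0 -0.1 0 0; 0 -0.2 0 0; 0 -0.3 0 0; 0 -0.3 0 0; 0 -0.3 0 0; 0 -0.3 0 0; 0 -0.3 0 0; 0 -0.3 0 0; 0 -0.3 0 0; 0 -0.3 0 0")

```text
clock: 22.2
position: [0.5988, 0.0303, 0.0449]
tool_rot: [-3.141, -0.001, 1.456]
force: [-1.9, 3.8, 12.5]
grip_width: 0.034
```

Run:
```python
from h import *
np.set_printoptions(precision=4,suppress=True)
state(); p=wl()
t=bot.grab_frame('top'); T=cloud(t); u=(T[...,:2]-O)@X; v=(T[...,:2]-O)@Y
m=(T[...,2]>.095)&(T[...,2]<.13)&(abs(u-.072)<.02)&(abs(v)<.02); print('pin head local',u[m].mean(),v[m].mean(),np.percentile(T[m][:,2],90))
o=state(); print(np.abs(o['qd']).max())
```

```text
t 22.2 pos [0.5988, 0.0303, 0.0449] rot [-3.1415, -0.0007, 1.4561] F [-1.88, 3.77, 12.52] M [0.69, 0.23, 0.08] w 0.034031429070769684 q [-0.3898, 0.7688, 0.3573, 1.8079, -0.4204, 0.6404, 0.1019]
end -0.06550067852441879 plate -0.06784390598254461 => core mid local mm -0.6567725418741759 top z 0.08226038457487717
cheek rim z [0.0596 0.0618]
pin head local 0.07189492510258992 -0.003904925970147027 0.11676137337261538
t 22.3 pos [0.5988, 0.0303, 0.0449] rot [-3.1415, -0.0007, 1.4561] F [-1.49, 4.3, 12.92] M [0.7, 0.27, 0.11] w 0.034139829846447214 q [-0.3898, 0.7688, 0.3573, 1.8079, -0.4204, 0.6405, 0.1019]
0.0024111468049469406
```

```bash
python3 -c "
from workcell import bot
print(bot.job_done())"
```

```text
the job is handed in; nothing more can be done
None
```

The bone core is set up for gauging, and I handed the job in at 22.3 s with the core still gripped and pressed.

- **Pin:** I put the stop pin in the bore and pushed it onto the floor. It met 22 N with its foot at about 10 mm, and I let go of it. Later pictures show it upright.
- **Core:** I laid the brown core (not the blue look-alikes) in the V. Its end is at the pin: it stopped there with about 4 N, and its middle measures 0.7 mm short of nominal, which is within the pin's 1 mm play. I did not see the contact itself; the pin hid it in the side view.
- **Press:**
  - The carriage has sunk about 6.0 mm of its 12 mm, going by the V rim height before and after.
  - The push is about 12.8 N, against the roughly 13 N expected half way.
  - The red pointer is level with the green band, at 58.8 mm and 59.0 mm.
  - The arm was still at the last check.

**Checks that disagreed:** the top camera put the pin head about 4 mm off sideways. It reads about 3 mm off in that direction for the core too, so I took this as camera error and trusted the wrist camera. A sideways force of about 2 N remained on the tool after I trimmed it. I did not touch anything else on the bench, but I did not check those things again at the end.

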